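# Set out the milking kit and the pump kit

## Task

Set out two kits, and finish the milking kit before putting anything in the pump kit's tray: the milking kit is the green dip cup and the yellow-lidded tin, in the blue tray with two compartments. Then make up the pump kit in the red tray with three compartments: the white funnel, the brass coupling and the black oil bottle. Everything stands upright on the tray floor as it stood on the shelf, one thing to a compartment; leave the red-lidded tin and the clay pot where they are.

Things in the scene. Friction and masses are not known exactly. Their poses are not given: they have to be found in the camera images.
- salve_tin_center (a point): Udder-salve tin: round aluminium tin with a yellow lid, 56 mm across the lid (54 below it), 60 mm tall, about 150 g. Stands upright on the shelf at the start. The point is on its upright axis (z up), half-way up, 30 mm above its underside.
- dip_cup_center (a point): Teat-dip cup: open green plastic cup, straight-sided, 52 mm across, wall 3 mm, 64 mm tall, about 70 g, mouth up. Stands upright on the shelf at the start. The point is on its upright axis (z up), half-way up, 32 mm above its underside.
- oil_bottle_center (a point): Small black plastic oil bottle with a white cap: 48 mm across up to 60 mm height, then a shoulder to the 22 mm cap, 84 mm tall in all, about 120 g. Stands upright on the shelf at the start. The point is on its upright axis (z up), half-way up, 42 mm above its underside.
- coupling_center (a point): Brass hose coupling: 42 mm across up to 44 mm height, then a 28 mm neck, 60 mm tall in all, about 220 g. Stands upright on the shelf at the start. The point is on its upright axis (z up), half-way up, 30 mm above its underside.
- funnel_spout (a point): Small white plastic funnel standing mouth down: 62 mm across at the mouth, the cone narrows to 22 mm at 36 mm height, then a spout 22 to 20 mm thick points straight up to 84 mm, about 50 g. Take it by the spout. Stands upright on the shelf at the start. The point is on its upright axis (z up), in the spout, 62 mm above the underside (the mouth rim).
- red_tin_center (a point): Tin of the same shape and size as the salve tin but with a red lid (56 mm across, 60 mm tall): belongs to neither kit and stays where it is. The point is half-way up, 30 mm above its underside.
- pot_center (a point): Small open terracotta-brown clay pot, 66 mm across, 60 mm tall: belongs to neither kit and stays where it is. The point is half-way up, 30 mm above its underside.
- tray_blue: Blue tray, fixed to the shelf, 180 mm (x) by 92 mm (y), floor 3 mm thick, walls 4 mm thick with tops 10 mm above the shelf. Two square compartments, 84 mm inside, centred at x = -44 and +44 mm, y = 0 in the tray's frame. Origin: centre of the underside; x along its length, z up.
- tray_red: Red tray, fixed to the shelf, 268 mm (x) by 92 mm (y), floor 3 mm thick, walls 4 mm thick with tops 10 mm above the shelf. Three square compartments in a row, 84 mm inside, centred at x = -88, 0 and +88 mm, y = 0 in the tray's frame. Origin: centre of the underside; x along its length, z up.
Things that resemble listed ones, but are neither listed nor needed, are in the scene too. Of the things like the part that bears funnel_spout, leave any that is purple; of the rest the smaller one is meant.

How it is judged:
By the outcome, as a careful person would: the job done as asked, in the order asked, and still so for the second after the job is handed in, with the robot touching nothing.
It also fails if it takes over 106 s, if anything falls off the work surface, if the arm or the gripper's body presses on something with over 40 N, if the wrist force passes 120 N, or if a joint passes its speed limit or range.

## Robot

A 7-joint arm with a two-finger parallel gripper is mounted at the origin on the work surface. World frame = base frame: x ahead of the robot, y to its left, z up, the work surface at z = 0. Lengths are in m, angles in rad, forces in N, time in s.
With the tool pointing down it reaches from about 0.35 to 0.9 m from the base axis. Payload 8.1 kg.
Tool frame: the origin (TCP) lies between the finger pads; the fingertips stand 25 mm ahead of it and the grasp point (between the pads) lies 6 mm ahead of it; z points along the fingers, y is the direction in which the jaws open and shut (so a half turn about z gives the same grasp; the last joint's range is limited). The gripper opens to 92 mm and grips with 3 to 60 N. Pads are 19 mm wide; open, the fingers measure 130 mm over their backs; the gripper's body (75 mm by 190 mm) begins 47 mm behind the grasp point.
Start: joints at [1.029, 0.434, 0.025, 1.573, -0.012, 1.134, -0.075], TCP at [0.266, -0.566, 0.252] pointing down, gripper open.
Joint ranges: [-2.62, 2.62], [-0.44, 2.09], [-1.27, 1.32], [0.08, 2.57], [-1.32, 4.46], [0.12, 2], [-2.74, 2.74]. Speed limits (rad/s): [2.22, 2.22, 3.01, 3.01, 3.14, 3.14, 3.14].

## Interface

Orientations are given as a rotation vector (axis times angle).
In Python, from cell import * gives the robot as it stands.
- The arm moves only by the shell command python3 -m jog 'ROWS' [FORCE]. ROWS is JSON, one flat list of numbers, 5 for each row, row after row: the finger opening in mm, from 0 to 91.8, then the shift along the tool's x, y, z in units of 40 mm (1.0 is 40 mm), then the turn about the tool's z in units of 6 degrees (1.0 is 6 degrees). A call has 1 to 20 rows; each row shifts and turns the pose as measured when the row begins, along the tool's axes as they then stand; what a row does not reach is not made up. A row lasts 1/12 s, in which the tool goes at most 41.7 mm and 7.16 degrees, less where a joint would pass 70% of its speed; a pose out of reach is approached as far as the arm can. A call is refused whole if a number of a shift passes 1 or a number of a turn 1, either way. A call with a gripper value outside its range is refused whole. The fingers move at their own pace and stop on an object; FORCE is the grip in N (left out, the last holds). Time passes only in rows, so rows that do not move let the fingers close. It gives the time, the measured TCP pose, the force and the opening at its end, in the units of the state.
- observe(): the state, without advancing time (a new reading comes with each control period).
- get_image(name): name is "scene" or "top"; returns the picture (420x560x3 uint8, red, green, blue); there is no depth.
- camera_params(name): a dict with "intrinsics" (3x3 intrinsics, pixels), "xyz" and "orientation" of the camera in the world. Camera axes: x right, y down, z forward; pixel columns grow to the right and rows downward; lengths in m; the calibration is good to about 2 mm. A picture is of the moment at which its call begins. camera_params takes no time and is no camera call.
- sign_off(): hands the job in, once; it reports no verdict.
The state is a dict: "clock": time; "joints": joint angles; "dq": joint speeds; "joint_efforts": joint torques, N m; "position": TCP position; "ee_rot": TCP orientation; "force": force on the tool from outside, world axes, zero at the start; "ft_torque": the same for the moment, N m; "width": opening from 0.0 (shut) to 1.0 (fully open).
Only numpy, scipy, OpenCV 4.12 (cv2) and the standard library are available. Lean on these libraries where they do the work, as an engineer would, in place of code of your own. Each camera call takes 0.05 s, during which the arm holds its last target. There are 200 camera calls.

## Working session

There is one attempt and no reset: what is moved stays moved. The work goes in short steps, Python scripts to look and compute and a shell command to move; the robot and the scene stay as the last step left them, time stands still between calls to the robot, and variables do not carry over. Pictures are saved under pics/ and viewed, about 12 in all and at most 16, crops included, and the job is handed in when it is done.

```bash
mkdir -p pics
python3 - <<'E'
from cell import *
import cv2
for n in("scene","top"):
    cv2.imwrite(f"pics/{n}0.png",cv2.cvtColor(get_image(n),cv2.COLOR_RGB2BGR)); print(camera_params(n))
print(observe())
E
```

```text
{'intrinsics': array([[425.32028314,   0.        , 275.47982024],
       [  0.        , 425.32028314, 200.09160672],
       [  0.        ,   0.        ,   1.        ]]), 'xyz': array([1.20176847, 0.48490911, 0.73927693]), 'orientation': array([-1.14789118, -2.30294375,  1.05704938])}
{'intrinsics': array([[530.2577371 ,   0.        , 274.02706942],
       [  0.        , 530.2577371 , 203.30807311],
       [  0.        ,   0.        ,   1.        ]]), 'xyz': array([0.37215475, 0.00989384, 1.27366901]), 'orientation': array([-2.14492116,  2.14879756, -0.18729029])}
{'clock': 0.1, 'joints': array([ 1.02940881,  0.43513946,  0.02495434,  1.57402469, -0.011598  ,
        1.13402635, -0.07509486]), 'dq': array([ 6.54068254e-04, -1.39174071e-03, -7.81127881e-04, -2.63933361e-03,
        2.44546004e-04, -5.46125475e-05,  4.48393836e-04]), 'joint_efforts': array([ 4.10390116e-03, -6.69127321e+01,  9.89058316e-01, -3.15147936e+01,
       -6.03782432e-02,  3.74816428e-02,  7.52641904e-05]), 'position': array([ 0.26530047, -0.5654076 ,  0.25102463]), 'ee_rot': array([-3.06495059e+00, -6.83357476e-01,  6.86475708e-04]), 'force': array([-0.45720647, -0.79645277, -0.62638381]), 'ft_torque': array([ 0.00225568, -0.08478101,  0.05059992]), 'width': 1.000079171917008}
```

View pics/scene0.png

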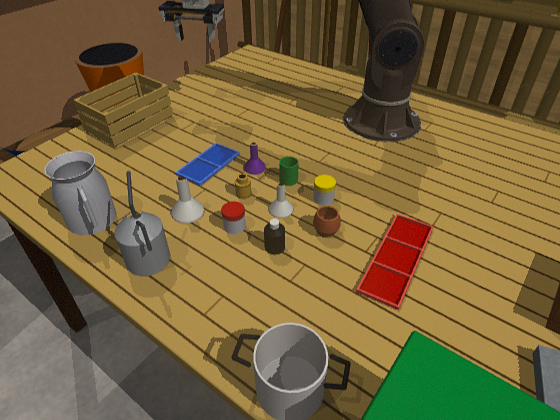

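View pics/top0.png

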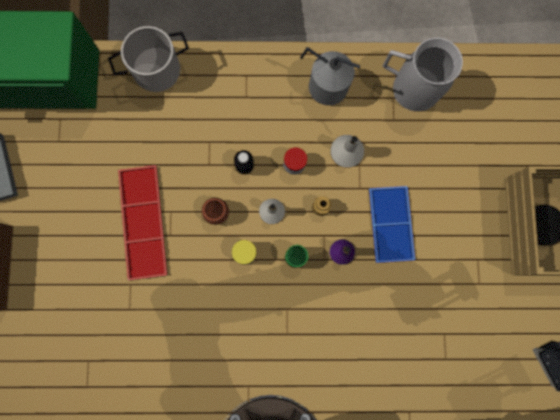

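Scene: small white funnel at scene (281,203) / top (272,211). The look-alikes are the larger white funnel, top (347,150), and the purple one, top (343,252). The yellow tin is at top (244,252), the red-lidded tin at (295,159), the cup at (297,257), the pot at (215,210), the coupling at (322,205) and the bottle at (244,161). I choose the small white funnel at (272,211) and will check it in a close crop.

```bash
cat > h.py <<'E'
import numpy as np, cv2
from scipy.spatial.transform import Rotation as R
from cell import *
def ray(n,u,v,z):
    c=camera_params(n); d=R.from_rotvec(c["orientation"]).as_matrix()@np.linalg.solve(c["intrinsics"],[u,v,1.])
    return c["xyz"]+d*(z-c["xyz"][2])/d[2]
def proj(n,p):
    c=camera_params(n); q=c["intrinsics"]@(R.from_rotvec(c["orientation"]).as_matrix().T@(np.array(p)-c["xyz"])); return q[:2]/q[2]
def save(n,name,box=None,s=1):
    im=cv2.cvtColor(get_image(n),cv2.COLOR_RGB2BGR)
    if box: im=im[box[1]:box[3],box[0]:box[2]]
    cv2.imwrite(f"pics/{name}.png",cv2.resize(im,None,fx=s,fy=s,interpolation=cv2.INTER_CUBIC));
E
python3 - <<'E'
from h import *
save("top","crop1",(195,130,375,270),4.4)
save("scene","crop2",(160,130,350,265),4.2)
im=cv2.cvtColor(get_image("top"),cv2.COLOR_RGB2HSV)
for n,lo,hi,box in [("yellow",(22,120,80),(35,255,255),(228,236,262,268)),("red",(0,170,80),(10,255,255),(280,145,310,175)),
 ("green",(45,80,20),(85,255,255),(280,240,312,272)),("blue",(105,120,60),(130,255,255),(360,175,425,270)),("redtray",(0,170,60),(10,255,255),(110,155,180,290))]:
    m=cv2.inRange(im,lo,hi); k=np.zeros_like(m); x0,y0,x1,y1=box; k[y0:y1,x0:x1]=m[y0:y1,x0:x1]
    k=cv2.morphologyEx(k,cv2.MORPH_CLOSE,np.ones((5,5)))
    v,u=np.nonzero(k); r=cv2.minAreaRect(np.c_[u,v].astype(np.float32)); print(n,len(u),r)
    z={"yellow":.06,"red":.06,"green":.064,}.get(n,.008)
    b=np.array([ray("top",*p,z)[:2] for p in cv2.boxPoints(r)]); print(b.round(3).tolist(),b.mean(0).round(4))
E
```

```text
yellow 543 ((243.5, 251.5), (25.0, 25.0), 90.0)
[[0.482, 0.088], [0.482, 0.031], [0.425, 0.031], [0.425, 0.088]] [0.4538 0.0595]
red 404 ((295.0, 159.0), (22.0, 22.0), 90.0)
[[0.697, -0.034], [0.697, -0.086], [0.644, -0.086], [0.644, -0.034]] [ 0.6706 -0.0601]
green 404 ((296.5, 256.0), (21.92030906677246, 21.920310974121094), 45.0)
[[0.443, -0.026], [0.478, -0.062], [0.443, -0.097], [0.408, -0.061]] [ 0.443  -0.0612]
blue 2685 ((391.82763671875, 223.93106079101562), (73.08003234863281, 38.36701583862305), 85.2363510131836)
[[0.608, -0.244], [0.616, -0.338], [0.439, -0.345], [0.432, -0.253]] [ 0.5238 -0.2953]
redtray 3612 ((142.05117797851562, 222.08322143554688), (106.8877944946289, 34.44667053222656), 84.98688507080078)
[[0.655, 0.362], [0.662, 0.279], [0.405, 0.249], [0.398, 0.329]] [0.53  0.305]
```

View pics/crop1.png

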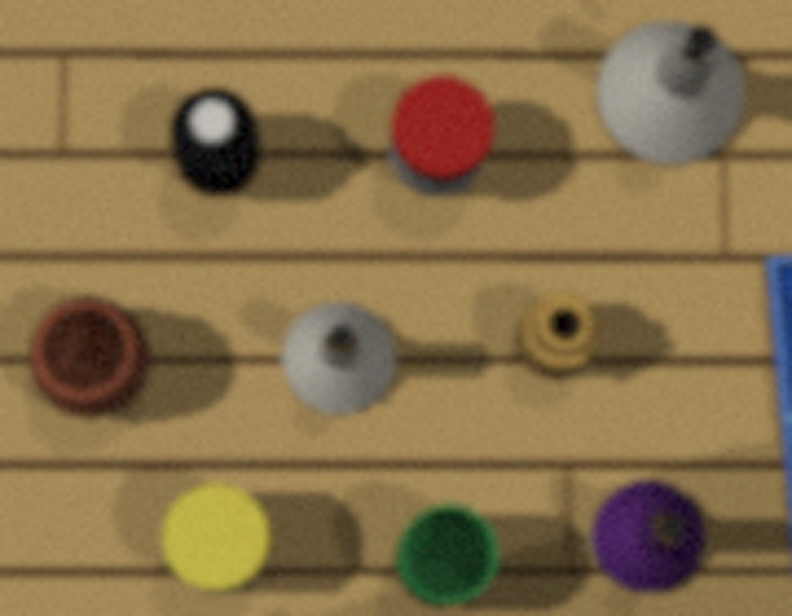

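View pics/crop2.png

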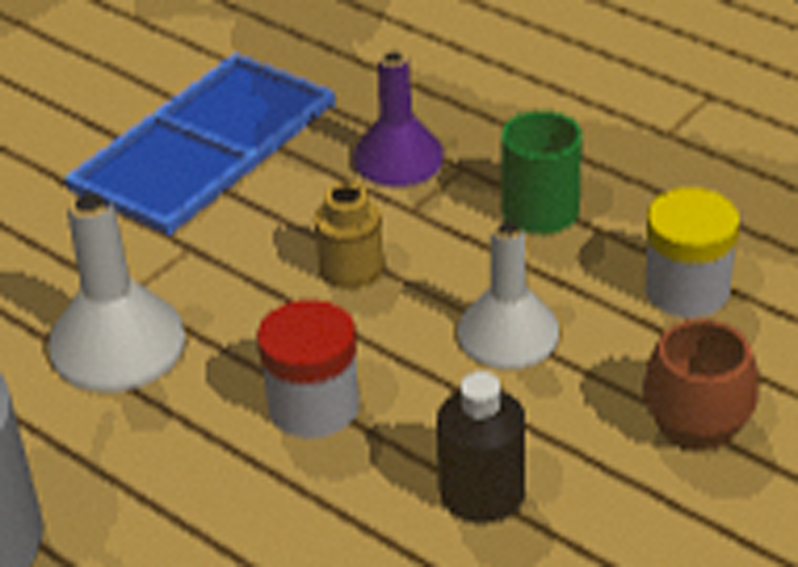

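Crops confirm the choice: the small grey-white funnel (top 272,211) stands between the pot and the coupling. The larger white one is up-right, and the purple one is next to the cup. Next I triangulate the tops and the tray corners with both cameras.

Run:
```python
from h import *
def t(u,v): return u/4.4+195-.4, v/4.4+130-.4
def s(u,v): return u/4.2+160-.4, v/4.2+130-.4
P={"bottle":(t(212,120),s(481,382),.084),"funnel":(t(342,335),s(510,231),.084),"coupling":(t(566,322),s(347,194),.06),
"cup":(t(448,552),s(541,131),.064),"tin":(t(216,536),s(693,212),.06),"purple":(t(668,526),s(394,60),.084),"bigfun":(t(704,40),s(90,203),.11),"pot":(t(87,350),s(706,347),.06),"red":(t(443,127),s(307,328),.06),}
for n,(a,b,z) in P.items():
    A=[];
    for c,uv in(("top",a),("scene",b)):
        o=camera_params(c)["xyz"]; d=ray(c,*uv,0)-o; A.append((o,d/np.linalg.norm(d)))
    M=sum(np.eye(3)-np.outer(d,d) for o,d in A); X=np.linalg.solve(M,sum((np.eye(3)-np.outer(d,d))@o for o,d in A))
    print(n,"top",ray("top",*a,z)[:2].round(4),"scene",ray("scene",*b,z)[:2].round(4),"tri",X.round(4))
print("funnel base top",ray("top",*t(340,357),.005)[:2].round(4))
from scipy.optimize import minimize
for n,L,hsv,bt,bs,g in [("blue",.18,((105,110,40),(130,255,255)),(360,178,425,270),(170,138,250,190),(.524,-.295,.05)),
   ("red",.268,((0,150,50),(10,255,255)),(110,155,180,290),(350,205,440,315),(.53,.305,.11))]:
  for c,b in(("top",bt),("scene",bs)):
    m=cv2.inRange(cv2.cvtColor(get_image(c),cv2.COLOR_RGB2HSV),*hsv); k=np.zeros_like(m); x0,y0,x1,y1=b; k[y0:y1,x0:x1]=m[y0:y1,x0:x1]
    if n=="red": k|=cv2.inRange(cv2.cvtColor(get_image(c),cv2.COLOR_RGB2HSV),(170,100,50),(180,255,255))&0
    k=cv2.morphologyEx(k,cv2.MORPH_CLOSE,np.ones((3,3)))
    def f(p):
        co,si=np.cos(p[2]),np.sin(p[2]); q=[proj(c,[p[0]+co*a-si*e,p[1]+si*a+co*e,.009]) for a,e in((L/2,.046),(-L/2,.046),(-L/2,-.046),(L/2,-.046))]
        r=np.zeros_like(k); cv2.fillConvexPoly(r,np.round(np.array(q)*16).astype(np.int32),255,cv2.LINE_AA,4)
        return np.abs(r.astype(float)-k).sum()/255
    r=minimize(f,g,method="Nelder-Mead",options=dict(initial_simplex=np.array([g,np.add(g,(.01,0,0)),np.add(g,(0,.01,0)),np.add(g,(0,0,.05))])))
    x,y,w=r.x; print(n,c,r.x.round(4),r.fun,"area",(k>0).sum(),[(round(x+d*np.cos(w),4),round(y+d*np.sin(w),4)) for d in((-.044,.044) if n=="blue" else(-.088,0,.088))])
```

```text
bottle top [0.6695 0.0615] scene [0.6647 0.0616] tri [0.6679 0.0625 0.0872]
funnel top [ 0.5556 -0.0062] scene [ 0.5538 -0.0021] tri [ 0.5545 -0.0044  0.0837]
coupling top [ 0.5662 -0.1248] scene [ 0.561  -0.1232] tri [ 0.5645 -0.1227  0.0628]
cup top [ 0.4451 -0.061 ] scene [ 0.4402 -0.0622] tri [ 0.4444 -0.0601  0.0675]
tin top [0.4539 0.0591] scene [0.4488 0.0589] tri [0.4531 0.06   0.0633]
purple top [ 0.4569 -0.1724] scene [ 0.4556 -0.171 ] tri [ 0.4563 -0.1716  0.0843]
bigfun top [ 0.7057 -0.1932] scene [ 0.7022 -0.1917] tri [ 0.7041 -0.1916  0.1116]
pot top [0.5514 0.1273] scene [0.5475 0.13  ] tri [0.5502 0.129  0.0617]
red top [ 0.6718 -0.0608] scene [ 0.6689 -0.0603] tri [ 0.6707 -0.0599  0.0617]
funnel base top [ 0.5556 -0.0061]
blue top [ 0.5244 -0.2935  0.0592] 254.98823529411766 area 2721 [(np.float64(0.4805), np.float64(-0.2961)), (np.float64(0.5683), np.float64(-0.2909))]
blue scene [ 0.523  -0.2897  0.0675] 49.266666666666666 area 1249 [(np.float64(0.4791), np.float64(-0.2927)), (np.float64(0.5669), np.float64(-0.2867))]
red top [0.5317 0.303  0.1292] 481.06666666666666 area 4014 [(np.float64(0.4444), np.float64(0.2917)), (np.float64(0.5317), np.float64(0.303)), (np.float64(0.619), np.float64(0.3144))]
red scene [0.5303 0.307  0.1267] 123.12941176470588 area 3885 [(np.float64(0.443), np.float64(0.2959)), (np.float64(0.5303), np.float64(0.307)), (np.float64(0.6176), np.float64(0.3181))]
```

```bash
python3 -m jog '[76,0,0,0,0.84, 76,0,0,0,0.84, 76,0,0,0,0.84, 76,0,0,0,0.84, 76,0,0,0,0.84, 76,0,0,0,0]'
```

```text
clock: 1.05
position: [0.2654, -0.5659, 0.2519]
ee_rot: [3.141, -0.034, 0.001]
force: [0.2, -0.4, 0.3]
width: 0.83
```

```bash
python3 -m jog '[76,0.28,-0.79,0,-0.2, 76,0.28,-0.79,0,0, 76,0.28,-0.79,0,0, 76,0.28,-0.79,0,0, 76,0.28,-0.79,0,0, 76,0.28,-0.79,0,0, 76,0.28,-0.79,0,0, 76,0.28,-0.79,0,0, 76,0.28,-0.79,0,0, 76,0.28,-0.79,0,0, 76,0.28,-0.79,0,0, 76,0.28,-0.79,0,0, 76,0.28,-0.79,0,0, 76,0.28,-0.79,0,0, 76,0.28,-0.79,0,0, 76,0.28,-0.79,0,0, 76,0,0,0,0, 76,0,0,0,0]'
```

```text
clock: 2.55
position: [0.4392, -0.0348, 0.2515]
ee_rot: [3.131, 0.091, 0.011]
force: [0.8, -1.3, -0.1]
width: 0.825
```

```bash
python3 -m jog '[76,0.05,0.33,0.5,0.3, 76,0.05,0.33,0.5,0.3, 76,0,0,0.7,0, 76,0,0,0.7,0, 76,0,0,0.6,0, 76,0,0,0,0, 76,0,0,0,0]'
```

```text
clock: 3.13
position: [0.4475, -0.0679, 0.1306]
ee_rot: [3.129, 0.007, 0.023]
force: [0.6, 0.0, 0.1]
width: 0.829
```

```bash
python3 -m jog '[76,-0.1,-0.17,0,0, 76,0,0,0,0, 76,0,0,0.5,0, 76,0,0,0.5,0, 76,0,0,0.5,0, 76,0,0,0.4,0, 76,0,0,0,0, 76,0,0,0,0]'; python3 -c "
from h import *
save('scene','cupgrasp',(230,60,370,230),4)"
```

```text
clock: 3.8
position: [0.4522, -0.0621, 0.0633]
ee_rot: [3.127, 0.011, 0.054]
force: [0.3, 0.1, 0.4]
width: 0.829
```

View pics/cupgrasp.png

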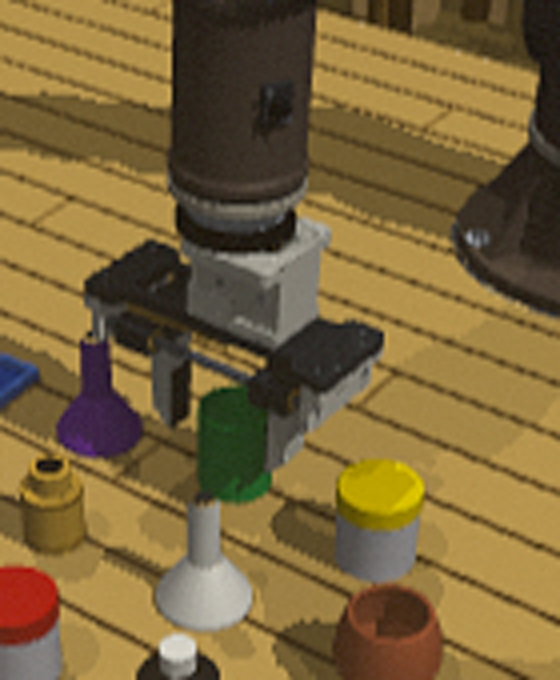

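```bash
python3 -m jog '[76,-0.12,0,0.15,0, 76,-0.12,0,0.15,0, 76,0,0,0,0, 76,0,0,0,0]'
```

```text
clock: 4.18
position: [0.4445, -0.0624, 0.0538]
ee_rot: [3.126, 0.011, 0.064]
force: [0.4, -0.3, -0.7]
width: 0.827
```

Close with moderate force (open cup) and lift.

```bash
python3 -m jog '[40,0,0,0,0, 40,0,0,0,0, 40,0,0,0,0, 40,0,0,0,0, 40,0,0,0,0, 40,0,0,0,0, 40,0,0,0,0, 40,0,0,0,0]' 15; python3 -m jog '[40,0,0,-0.2,0, 40,0,0,-0.4,0, 40,0,0,-0.6,0, 40,0,0,-0.6,0, 40,0,0,-0.6,0, 40,0,0,-0.6,0, 40,0,0,-0.4,0, 40,0,0,0,0, 40,0,0,0,0]'
```

```text
clock: 4.85
position: [0.445, -0.0625, 0.0546]
ee_rot: [3.126, 0.011, 0.066]
force: [0.5, 0.1, 0.3]
width: 0.559
clock: 5.6
position: [0.4368, -0.0596, 0.1999]
ee_rot: [3.127, 0.013, 0.062]
force: [0.1, -0.2, -0.6]
width: 0.561
```

```bash
python3 -m jog '[40,0.05,0.3,0,0, 40,0.1,0.5,0,0, 40,0.1,0.5,0,0, 40,0.1,0.5,0,0, 40,0.1,0.5,0,0, 40,0.1,0.5,0,0, 40,0.1,0.5,0,0, 40,0.1,0.5,0,0, 40,0.1,0.5,0,0, 40,0.1,0.5,0,0, 40,0.1,0.5,0,0, 40,0.05,0.3,0,0, 40,0,0,0,0, 40,0,0,0,0]'
```

```text
clock: 6.77
position: [0.4774, -0.2895, 0.1909]
ee_rot: [3.135, 0.022, 0.03]
force: [0.1, -0.2, -1.0]
width: 0.56
```

```bash
python3 -m jog '[40,0.05,0.12,0.2,0, 40,0,0,0.4,0, 40,0,0,0.5,0, 40,0,0,0.5,0, 40,0,0,0.5,0, 40,0,0,0.4,0, 40,0,0,0.2,0, 40,0,0,0,0, 40,0,0,0,0]'
```

```text
clock: 7.52
position: [0.4824, -0.2844, 0.0755]
ee_rot: [3.14, 0.04, 0.03]
force: [0.7, 0.5, -0.4]
width: 0.559
```

```bash
python3 -m jog '[40,-0.04,0.13,0,0.1, 40,0,0.13,0.1,0.1, 40,0,0,0.15,0, 40,0,0,0.1,0, 40,0,0,0.07,0, 40,0,0,0,0, 40,0,0,0,0]'
```

```text
clock: 8.1
position: [0.4833, -0.297, 0.0606]
ee_rot: [3.138, 0.003, 0.038]
force: [0.4, 0.3, -0.8]
width: 0.557
```

```bash
python3 -m jog '[40,-0.06,-0.04,0.06,0, 40,0,0,0.05,0, 40,0,0,0,0, 40,0,0,0,0]'
```

```text
clock: 8.43
position: [0.4807, -0.2945, 0.0571]
ee_rot: [3.138, 0.005, 0.039]
force: [0.1, 1.0, -1.3]
width: 0.555
```

Nominally on the floor; release gently and rise.

```bash
python3 -m jog '[62,0,0,0.02,0, 70,0,0,0,0, 74,0,0,0,0, 74,0,0,0,0, 74,0,0,0,0]'; python3 -m jog '[74,0,0,-0.3,0, 74,0,0,-0.5,0, 74,0,0,-0.6,0, 74,0,0,-0.6,0, 74,0,0,-0.6,0, 74,0,0,-0.4,0, 74,0,0,-0.2,0, 74,0,0,0,0, 74,0,0,0,0]'; python3 -c "
from h import *
save('scene','cupplaced',(150,60,330,220),4)"
```

```text
clock: 8.85
position: [0.4808, -0.2943, 0.0561]
ee_rot: [3.138, 0.005, 0.039]
force: [0.8, 0.6, -0.9]
width: 0.799
clock: 9.6
position: [0.4764, -0.2934, 0.1879]
ee_rot: [3.14, 0.005, 0.034]
force: [-0.4, 0.9, -1.1]
width: 0.806
```

View pics/cupplaced.png

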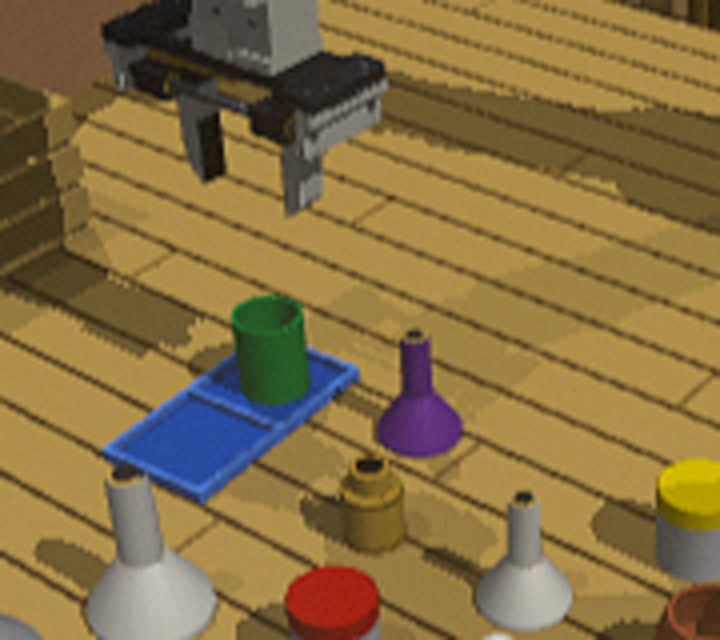

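The cup stands upright in the nearer blue compartment (crop 272,385), with the neighbours undisturbed. Next the tin.

```bash
python3 -m jog '[78,-0.03,-0.3,0,0, 78,-0.03,-0.6,0,0, 78,-0.03,-0.6,0,0, 78,-0.03,-0.6,0,0, 78,-0.03,-0.6,0,0, 78,-0.03,-0.6,0,0, 78,-0.03,-0.6,0,0, 78,-0.03,-0.6,0,0, 78,-0.03,-0.6,0,0, 78,-0.03,-0.6,0,0, 78,-0.03,-0.6,0,0, 78,-0.03,-0.6,0,0, 78,-0.03,-0.6,0,0, 78,-0.03,-0.6,0,0, 78,-0.03,-0.4,0,0, 78,0,0,0,0, 78,0,0,0,0]'
```

```text
clock: 11.07
position: [0.4371, 0.0746, 0.1678]
ee_rot: [-3.137, -0.016, 0.021]
force: [-0.9, 0.5, -0.5]
width: 0.852
```

```bash
python3 -m jog '[78,0.18,0.17,0.2,0, 78,0.18,0.17,0.4,0, 78,0,0,0.5,0, 78,0,0,0.5,0, 78,0,0,0.4,0, 78,0,0,0.2,0, 78,0,0,0,0, 78,0,0,0,0]'
```

```text
clock: 11.73
position: [0.4514, 0.05, 0.0707]
ee_rot: [3.141, 0.0, -0.027]
force: [-0.4, -0.4, 0.4]
width: 0.849
```

```bash
python3 -m jog '[78,0,-0.2,0,0, 78,0,0,0.2,0, 78,0,0,0.25,0, 78,0,0,0.1,0, 78,0,0,0,0, 78,0,0,0,0]'
```

```text
clock: 12.23
position: [0.4531, 0.0585, 0.0487]
ee_rot: [-3.141, 0.001, 0.02]
force: [-0.2, 0.4, -0.0]
width: 0.847
```

```bash
python3 -m jog '[40,0,0,0,0, 40,0,0,0,0, 40,0,0,0,0, 40,0,0,0,0, 40,0,0,0,0, 40,0,0,0,0, 40,0,0,0,0]' 25
```

```text
clock: 12.82
position: [0.4533, 0.0586, 0.0494]
ee_rot: [-3.141, 0.0, 0.018]
force: [-0.6, -0.7, -1.4]
width: 0.605
```

```bash
python3 -m jog '[40,0,0,-0.2,0, 40,0,0,-0.4,0, 40,0,0,-0.6,0, 40,0,0,-0.6,0, 40,0,0,-0.6,0, 40,0,0,-0.6,0, 40,0,0,-0.6,0, 40,0,0,-0.3,0, 40,0,0,0,0, 40,0,0,0,0]'
```

```text
clock: 13.65
position: [0.4525, 0.0583, 0.2164]
ee_rot: [-3.141, -0.001, 0.023]
force: [-0.5, 0.1, -1.1]
width: 0.602
```

```bash
python3 -m jog '[40,0.1,0.3,0,0, 40,0.2,0.55,0,0, 40,0.2,0.55,0,0, 40,0.2,0.55,0,0, 40,0.2,0.55,0,0, 40,0.2,0.55,0,0, 40,0.2,0.55,0,0, 40,0.2,0.55,0,0, 40,0.2,0.55,0,0, 40,0.2,0.55,0,0, 40,0.2,0.55,0,0, 40,0.2,0.55,0,0, 40,0.2,0.55,0,0, 40,0.2,0.55,0,0, 40,0.2,0.55,0,0, 40,0.1,0.3,0,0, 40,0,0,0,0, 40,0,0,0,0]'
```

```text
clock: 15.15
position: [0.5655, -0.2849, 0.1871]
ee_rot: [-3.132, -0.013, 0.081]
force: [0.2, 0.9, -1.3]
width: 0.604
```

```bash
python3 -m jog '[40,0.1,0.05,0.2,0, 40,0.1,0.05,0.4,0, 40,0,0,0.5,0, 40,0,0,0.5,0, 40,0,0,0.4,0, 40,0,0,0.2,0, 40,0,0,0,0, 40,0,0,0,0]'
```

```text
clock: 15.82
position: [0.5694, -0.2762, 0.092]
ee_rot: [-3.126, -0.031, 0.083]
force: [1.1, -0.4, -1.1]
width: 0.601
```

```bash
python3 -m jog '[40,0,0.16,0,0.1, 40,0,0.14,0.2,0.1, 40,0,0,0.25,0, 40,0,0,0.2,0, 40,0,0,0.08,0, 40,0,0,0,0, 40,0,0,0,0]'
```

```text
clock: 16.4
position: [0.5699, -0.2895, 0.0628]
ee_rot: [-3.129, 0.006, 0.076]
force: [0.4, 0.4, -1.5]
width: 0.607
```

```bash
python3 -m jog '[40,0,0,0.1,0, 40,0,0,0.1,0, 40,0,0,0.04,0, 40,0,0,0,0, 40,0,0,0,0]'
```

```text
clock: 16.82
position: [0.5698, -0.2894, 0.0532]
ee_rot: [-3.129, 0.005, 0.074]
force: [0.1, -0.2, -0.6]
width: 0.603
```

```bash
python3 -m jog '[40,0,0,0.04,0, 40,0,0,0.02,0, 60,0,0,0,0, 66,0,0,0,0, 76,0,0,0,0, 76,0,0,0,0, 76,0,0,0,0]'; python3 -m jog '[76,0,0,-0.3,0, 76,0,0,-0.5,0, 76,0,0,-0.6,0, 76,0,0,-0.6,0, 76,0,0,-0.6,0, 76,0,0,-0.6,0, 76,0,0,-0.4,0, 76,0,0,-0.2,0, 76,0,0,0,0, 76,0,0,0,0]'; python3 -c "
from h import *
save('scene','tinplaced',(150,60,330,220),4)"
```

```text
clock: 17.4
position: [0.5708, -0.2894, 0.054]
ee_rot: [-3.13, 0.005, 0.07]
force: [-0.0, -0.2, 0.2]
width: 0.819
clock: 18.23
position: [0.5775, -0.2907, 0.218]
ee_rot: [-3.13, 0.004, 0.07]
force: [0.3, -0.1, -0.1]
width: 0.825
```

View pics/tinplaced.png

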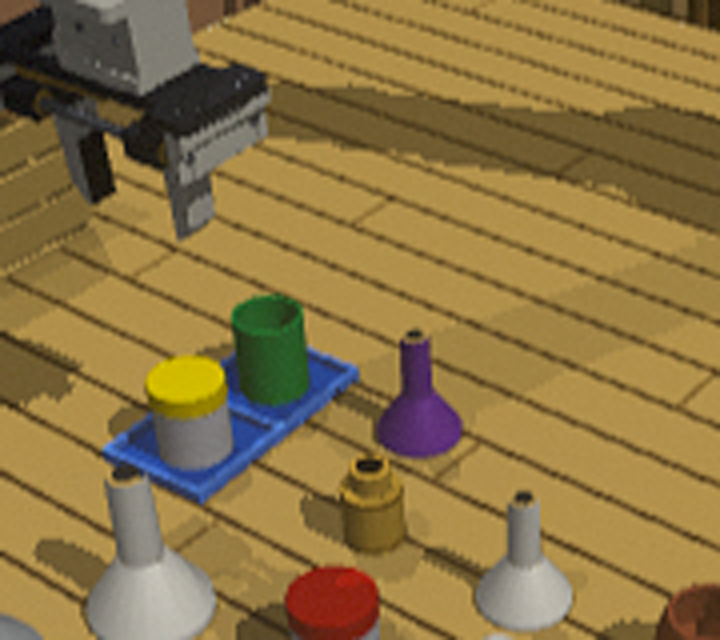

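Both stand upright in the blue tray, one per compartment (tin at crop 190,440, cup at 270,385). The milking kit is done. Next the funnel.

```bash
python3 -m jog '[50,-0.04,-0.3,-0.05,0, 50,-0.04,-0.55,-0.05,0, 50,-0.04,-0.55,-0.05,0, 50,-0.04,-0.55,-0.05,0, 50,-0.04,-0.55,-0.05,0, 50,-0.04,-0.55,0,0, 50,-0.04,-0.55,0,0, 50,-0.04,-0.55,0,0, 50,-0.04,-0.55,0,0, 50,-0.04,-0.55,0,0, 50,-0.04,-0.55,0,0, 50,-0.04,-0.55,0,0, 50,-0.04,-0.55,0,0, 50,0,-0.2,0,0, 50,0,0,0,0, 50,0,0,0,0]'
```

```text
clock: 19.62
position: [0.5406, 0.0188, 0.2147]
ee_rot: [-3.121, -0.005, 0.127]
force: [0.2, -0.1, 0.0]
width: 0.543
```

```bash
python3 -m jog '[50,0,0,-1,0, 50,0,0,-1,0, 50,0,0,-1,0, 50,0,0,0,0, 50,0,0,0,0]'; python3 -m jog '[50,0,0,1,0, 50,0,0,1,0, 50,0,0,1,0, 50,0,0,0,0, 50,0,0,0,0]';python3 -m jog '[50,-1,0,0,0, 50,-1,0,0,0, 50,-1,0,0,0, 50,0,0,0,0, 50,0,0,0,0]'; python3 -m jog '[50,1,0,0,0, 50,1,0,0,0, 50,1,0,0,0, 50,0,0,0,0, 50,0,0,0,0]'
```

```text
clock: 20.03
position: [0.5484, 0.009, 0.3351]
ee_rot: [-3.124, 0.007, 0.142]
force: [0.2, -0.9, -1.1]
width: 0.544
clock: 20.45
position: [0.539, 0.0039, 0.2128]
ee_rot: [-3.126, 0.022, 0.132]
force: [0.1, -0.2, 1.3]
width: 0.545
clock: 20.87
position: [0.4174, 0.0029, 0.2267]
ee_rot: [-3.127, 0.03, 0.133]
force: [0.2, -1.4, 0.8]
width: 0.546
clock: 21.28
position: [0.5444, -0.0018, 0.2229]
ee_rot: [-3.129, 0.034, 0.122]
force: [-0.6, -0.3, 0.2]
width: 0.542
```

```bash
python3 -m jog '[50,0.28,0.04,0.2,0.15, 50,0.28,0.04,0.4,0.1, 50,0,0,0.6,0, 50,0,0,0.6,0, 50,0,0,0.6,0, 50,0,0,0.4,0, 50,0,0,0,0, 50,0,0,0,0]'; python3 -c "
from h import *
save('scene','fun',(210,80,350,240),4)"
```

```text
clock: 21.95
position: [0.5678, -0.0062, 0.1147]
ee_rot: [-3.13, 0.082, 0.098]
force: [-0.0, -0.3, 0.0]
width: 0.545
```

View pics/fun.png

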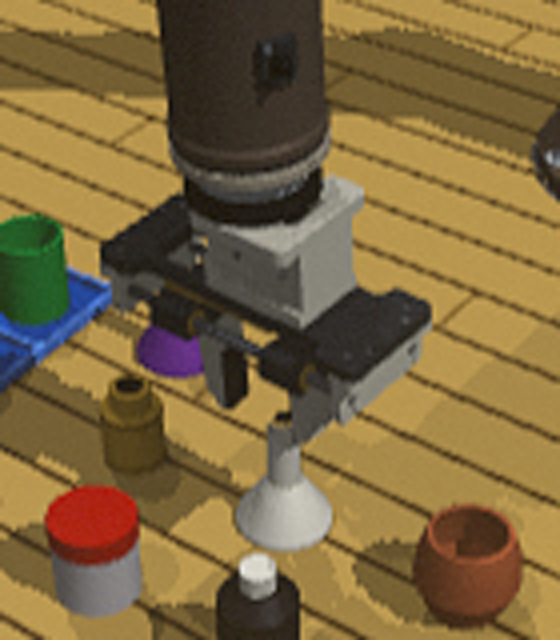

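```bash
python3 -m jog '[50,-0.12,-0.03,0,-0.25, 50,-0.12,0,0.2,-0.25, 50,0,0,0.3,0, 50,0,0,0.3,0, 50,0,0,0.2,0, 50,0,0,0.1,0, 50,0,0,0,0, 50,0,0,0,0]'
```

```text
clock: 22.67
position: [0.5581, -0.0037, 0.0769]
ee_rot: [-3.129, -0.019, 0.078]
force: [-0.4, -0.3, -0.0]
width: 0.544
```

```bash
python3 -m jog '[50,-0.05,0,0.15,0.05, 50,0,0,0,0, 10,0,0,0,0, 10,0,0,0,0, 10,0,0,0,0, 10,0,0,0,0, 10,0,0,0,0, 10,0,0,0,0, 10,0,0,0,0, 10,0,0,0,0]' 12
```

```text
clock: 23.5
position: [0.5569, -0.0037, 0.0723]
ee_rot: [-3.129, -0.011, 0.073]
force: [0.7, 0.2, -0.8]
width: 0.23
```

```bash
python3 -m jog '[10,0,0,-0.2,0, 10,0,0,-0.4,0, 10,0,0,-0.6,0, 10,0,0,-0.7,0, 10,0,0,-0.7,0, 10,0,0,-0.7,0, 10,0,0,-0.4,0, 10,0,0,-0.2,0, 10,0,0,0,0]'; python3 -m jog '[10,-0.1,-0.3,0,0, 10,-0.18,-0.5,0,0, 10,-0.18,-0.5,0,0, 10,-0.18,-0.5,0,0, 10,-0.18,-0.5,0,0, 10,-0.18,-0.5,0,0, 10,-0.18,-0.5,0,0, 10,-0.18,-0.5,0,0, 10,-0.18,-0.5,0,0, 10,-0.18,-0.5,0,0, 10,-0.18,-0.5,0,0, 10,-0.18,-0.5,0,0, 10,-0.18,-0.5,0,0, 10,-0.18,-0.5,0,0, 10,-0.1,-0.3,0,0, 10,0,0,0,0, 10,0,0,0,0]'
```

```text
clock: 24.25
position: [0.5629, -0.0053, 0.238]
ee_rot: [-3.129, -0.012, 0.078]
force: [0.1, -0.3, -0.5]
width: 0.222
clock: 25.67
position: [0.4311, 0.2979, 0.2237]
ee_rot: [-3.138, -0.025, 0.139]
force: [0.2, 0.9, 0.3]
width: 0.228
```

```bash
python3 -m jog '[10,0.3,0.05,0.2,0, 10,0.3,0.05,0.5,0, 10,0,0,0.7,0, 10,0,0,0.7,0, 10,0,0,0.5,0, 10,0,0,0.3,0, 10,0,0,0,0, 10,0,0,0,0]'
```

```text
clock: 26.33
position: [0.4516, 0.2824, 0.0944]
ee_rot: [3.132, 0.007, -0.14]
force: [-0.3, 0.2, 0.2]
width: 0.225
```

```bash
python3 -m jog '[10,-0.08,-0.15,0,0, 10,-0.07,-0.14,0.1,0, 10,0,0,0.15,0, 10,0,0,0.1,0, 10,0,0,0.05,0, 10,0,0,0,0, 10,0,0,0,0]'; python3 -c "
from h import *
save('scene','fp',(340,130,450,310),4)"
```

```text
clock: 26.92
position: [0.4465, 0.295, 0.0801]
ee_rot: [3.135, 0.004, -0.133]
force: [-0.1, 0.3, -1.2]
width: 0.224
```

View pics/fp.png

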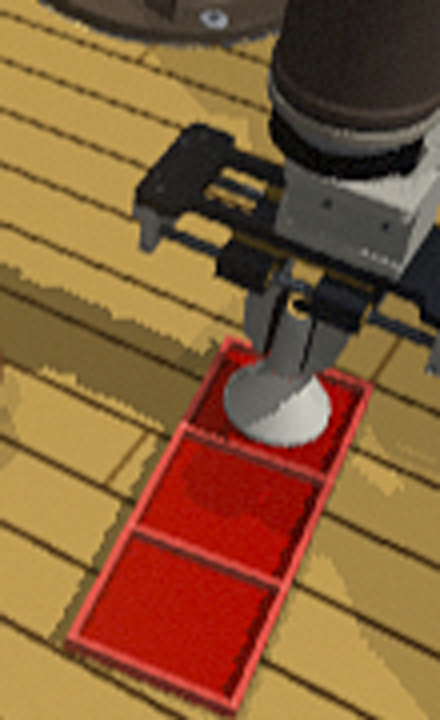

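```bash
python3 -c "
from h import *
for z in(.005,.015): print(ray('scene',278/4+340,408/4+130,z))
print((proj('scene',[.4437,.294,.01])-[340,130])*4,(proj('scene',[.4437,.294,.07])-[340,130])*4)
save('top','fpt',(110,200,220,300),6)"
```

```text
[0.43713432 0.29657286 0.005     ]
[0.44754775 0.29913779 0.015     ]
[270.98651618 406.55772173] [291.01117048 332.9837781 ]
```

View pics/fpt.png

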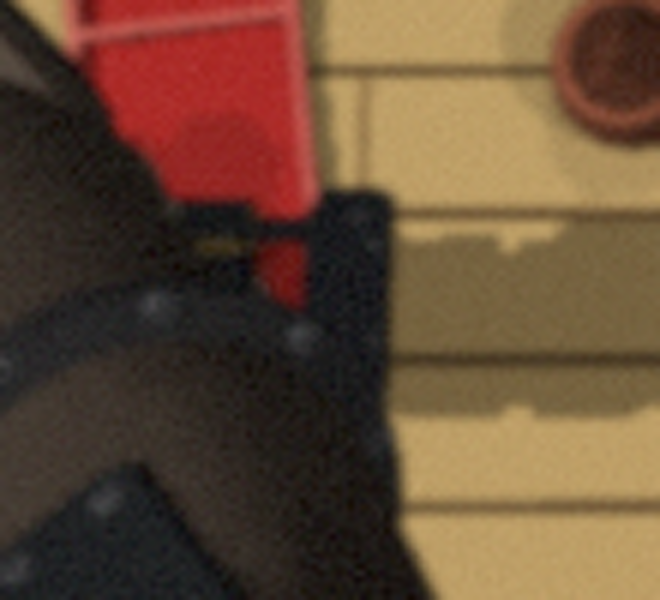

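The funnel mouth projects to about (0.444, 0.298), inside compartment 1, so I set it down.

```bash
python3 -m jog '[10,0,0.04,0.08,0, 10,0,0,0.08,0, 10,0,0,0,0, 10,0,0,0,0]'; python3 -m jog '[26,0,0,0.02,0, 30,0,0,0,0, 40,0,0,0,0, 50,0,0,0,0, 50,0,0,0,0]';  python3 -m jog '[50,0,0,-0.2,0, 50,0,0,-0.5,0, 50,0,0,-0.6,0, 50,0,0,-0.6,0, 50,0,0,-0.6,0, 50,0,0,-0.6,0, 50,0,0,-0.3,0, 50,0,0,0,0, 50,0,0,0,0]'; python3 -c "
from h import *
save('scene','fp2',(220,110,450,310),3)"
```

```text
clock: 27.35
position: [0.4462, 0.293, 0.0744]
ee_rot: [3.135, 0.003, -0.131]
force: [-0.1, 0.3, 1.1]
width: 0.222
clock: 27.77
position: [0.4463, 0.2927, 0.0732]
ee_rot: [3.135, 0.002, -0.131]
force: [-0.2, -0.2, 0.1]
width: 0.499
clock: 28.52
position: [0.4574, 0.293, 0.2185]
ee_rot: [3.135, 0.004, -0.133]
force: [-0.9, 0.5, -0.3]
width: 0.549
```

View pics/fp2.png

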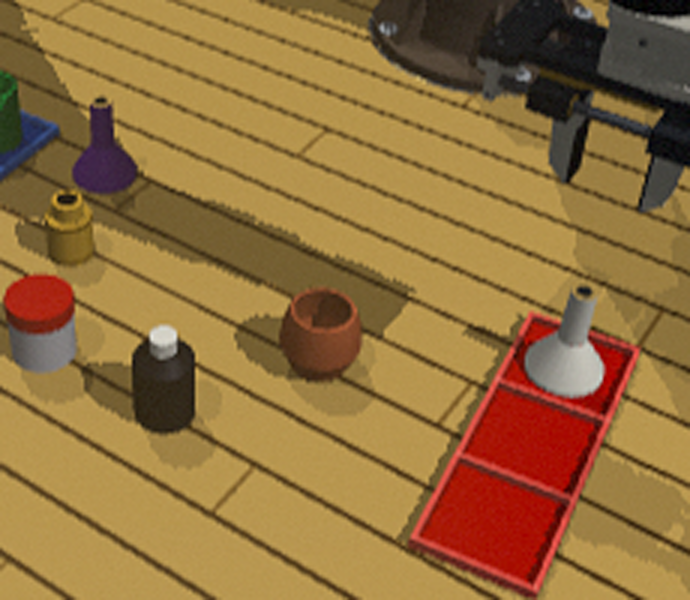

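The funnel stands upright in the near red compartment (crop 565,365). Next the coupling.

```bash
python3 -m jog '[64,0.1,0.3,0,0, 64,0.15,0.56,0,0, 64,0.15,0.56,0,0, 64,0.15,0.56,0,0, 64,0.15,0.56,0,0, 64,0.15,0.56,0,0, 64,0.15,0.56,0,0, 64,0.15,0.56,0,0, 64,0.15,0.56,0,0, 64,0.15,0.56,0,0, 64,0.15,0.56,0,0, 64,0.15,0.56,0,0, 64,0.15,0.56,0,0, 64,0.15,0.56,0,0, 64,0.15,0.56,0,0, 64,0.15,0.56,0,0, 64,0.15,0.56,0,0, 64,0.15,0.56,0,0, 64,0.1,0.3,0,0, 64,0,0,0,0]'; python3 -m jog '[64,0,0,0,0]'
```

```text
clock: 30.23
position: [0.5543, -0.1527, 0.1841]
ee_rot: [3.12, -0.001, -0.206]
force: [0.0, -0.1, -0.2]
width: 0.697
clock: 30.32
position: [0.5535, -0.153, 0.1831]
ee_rot: [3.12, -0.004, -0.209]
force: [0.3, 1.8, -0.2]
width: 0.695
```

```bash
python3 -m jog '[64,0.36,-0.36,0,0, 64,0.36,-0.36,0.2,0, 64,0,0,0.6,0, 64,0,0,0.7,0, 64,0,0,0.5,0, 64,0,0,0.2,0, 64,0,0,0,0, 64,0,0,0,0]'; python3 -c "
from h import *
save('scene','coup',(180,80,320,240),4)"
```

```text
clock: 30.98
position: [0.5686, -0.1117, 0.0882]
ee_rot: [3.126, 0.015, -0.212]
force: [-0.7, 0.2, -0.1]
width: 0.695
```

View pics/coup.png

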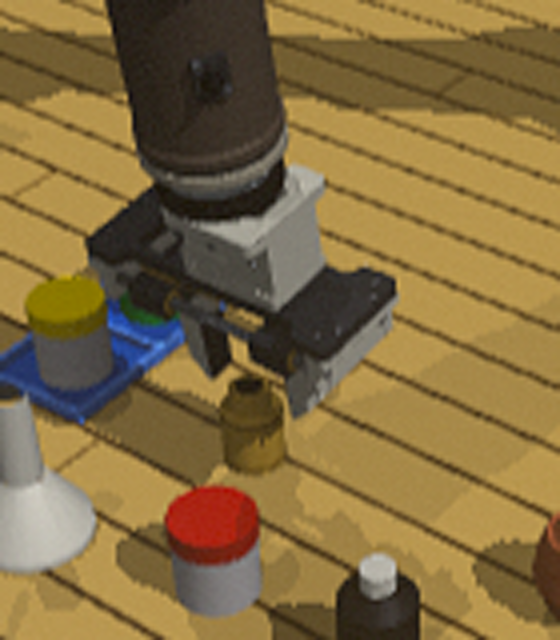

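```bash
python3 -m jog '[64,0,0.15,0,0, 64,0,0.14,0,0, 64,0,0,0.3,0, 64,0,0,0.3,0, 64,0,0,0.3,0, 64,0,0,0.1,0, 64,0,0,0,0, 64,0,0,0,0]'
```

```text
clock: 31.7
position: [0.5659, -0.1266, 0.0492]
ee_rot: [3.126, 0.011, -0.199]
force: [-0.2, 0.4, -0.0]
width: 0.694
```

```bash
python3 -m jog '[64,0,-0.05,0.1,0, 64,0,0,0,0, 30,0,0,0,0, 30,0,0,0,0, 30,0,0,0,0, 30,0,0,0,0, 30,0,0,0,0, 30,0,0,0,0, 30,0,0,0,0, 30,0,0,0,0]' 35; python3 -m jog '[30,0,0,-0.2,0, 30,0,0,-0.4,0, 30,0,0,-0.6,0, 30,0,0,-0.7,0, 30,0,0,-0.7,0, 30,0,0,-0.7,0, 30,0,0,-0.7,0, 30,0,0,-0.4,0, 30,0,0,0,0, 30,0,0,0,0]'
```

```text
clock: 32.53
position: [0.5662, -0.124, 0.0459]
ee_rot: [3.126, 0.012, -0.196]
force: [-0.5, -0.1, -1.6]
width: 0.447
clock: 33.37
position: [0.5875, -0.122, 0.2317]
ee_rot: [3.127, 0.012, -0.201]
force: [-0.3, 0.6, -2.1]
width: 0.455
```

```bash
python3 -m jog '[30,-0.05,-0.5,0,0, 30,-0.07,-0.9,0,0, 30,-0.07,-0.9,0,0, 30,-0.07,-0.9,0,0, 30,-0.07,-0.9,0,0, 30,-0.07,-0.9,0,0, 30,-0.07,-0.9,0,0, 30,-0.07,-0.9,0,0, 30,-0.07,-0.9,0,0, 30,-0.07,-0.9,0,0, 30,-0.07,-0.9,0,0, 30,-0.05,-0.5,0,0, 30,0,0,0,0, 30,0,0,0,0]'
```

```text
clock: 34.53
position: [0.5402, 0.288, 0.2082]
ee_rot: [3.111, -0.001, -0.248]
force: [-0.1, -1.0, -1.9]
width: 0.444
```

```bash
python3 -m jog '[30,0.2,-0.25,0,0, 30,0.2,-0.25,0.2,0, 30,0,0,0.6,0, 30,0,0,0.7,0, 30,0,0,0.6,0, 30,0,0,0.4,0, 30,0,0,0.2,0, 30,0,0,0,0, 30,0,0,0,0]'
```

```text
clock: 35.28
position: [0.54, 0.2953, 0.0848]
ee_rot: [3.101, -0.018, -0.256]
force: [0.8, -0.6, -1.3]
width: 0.448
```

```bash
python3 -m jog '[30,-0.08,-0.13,0,0, 30,0,-0.12,0.2,0, 30,0,0,0.3,0, 30,0,0,0.2,0, 30,0,0,0.08,0, 30,0,0,0,0, 30,0,0,0,0]'
```

```text
clock: 35.87
position: [0.5336, 0.3065, 0.0543]
ee_rot: [3.105, -0.019, -0.248]
force: [0.4, -0.5, -1.0]
width: 0.449
```

```bash
python3 -m jog '[30,0,0.03,0.06,0, 30,0,0,0.06,0, 30,0,0,0,0, 30,0,0,0,0]'
```

```text
clock: 36.2
position: [0.5334, 0.305, 0.0498]
ee_rot: [3.106, -0.02, -0.247]
force: [0.2, 0.7, -1.3]
width: 0.448
```

Release, rise, look.

```bash
python3 -m jog '[44,0,0,0.02,0, 50,0,0,0,0, 60,0,0,0,0, 64,0,0,0,0, 64,0,0,0,0]';  python3 -m jog '[64,0,0,-0.2,0, 64,0,0,-0.5,0, 64,0,0,-0.7,0, 64,0,0,-0.7,0, 64,0,0,-0.7,0, 64,0,0,-0.7,0, 64,0,0,-0.5,0, 64,0,0,0,0, 64,0,0,0,0]'; python3 -c "
from h import *
save('scene','cp2',(220,110,450,310),3)"
```

```text
clock: 36.62
position: [0.5342, 0.3054, 0.0501]
ee_rot: [3.107, -0.02, -0.244]
force: [0.2, 0.6, -0.2]
width: 0.687
clock: 37.37
position: [0.5598, 0.3094, 0.22]
ee_rot: [3.108, -0.019, -0.245]
force: [-0.1, -0.2, -0.6]
width: 0.699
```

View pics/cp2.png

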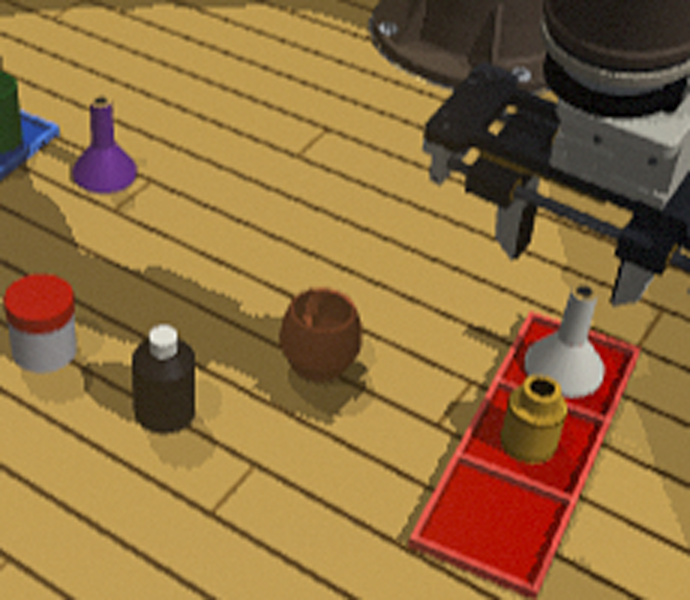

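```bash
python3 -m jog '[70,0.3,0.5,-0.1,0, 70,0.45,0.8,-0.1,0, 70,0.45,0.8,-0.1,0, 70,0.45,0.8,-0.1,0, 70,0.45,0.8,-0.1,0, 70,0.45,0.8,0,0, 70,0.45,0.8,0,0, 70,0.3,0.5,0,0, 70,0,0,0,0, 70,0,0,0,0]'
```

```text
clock: 38.25
position: [0.6894, 0.0682, 0.212]
ee_rot: [3.102, -0.004, -0.274]
force: [0.2, 0.8, -1.1]
width: 0.764
```

```bash
python3 -m jog '[70,0.1,0.08,0.2,0, 70,0.1,0.08,0.5,0, 70,0,0,0.7,0, 70,0,0,0.5,0, 70,0,0,0.3,0, 70,0,0,0,0, 70,0,0,0,0]'
```

```text
clock: 38.83
position: [0.6766, 0.0667, 0.1149]
ee_rot: [3.103, 0.011, -0.285]
force: [-0.6, 0.5, -0.1]
width: 0.758
```

```bash
python3 -m jog '[70,0.08,0.12,0,0, 70,0,0,0.3,0, 70,0,0,0.5,0, 70,0,0,0.4,0, 70,0,0,0.2,0, 70,0,0,0,0, 70,0,0,0,0]'
```

```text
clock: 39.42
position: [0.6725, 0.0631, 0.0598]
ee_rot: [3.107, 0.017, -0.273]
force: [-0.4, -0.1, 0.2]
width: 0.763
```

```bash
python3 -m jog '[70,-0.08,0.03,0.12,0, 70,0,0,0,0, 30,0,0,0,0, 30,0,0,0,0, 30,0,0,0,0, 30,0,0,0,0, 30,0,0,0,0, 30,0,0,0,0, 30,0,0,0,0]' 30; python3 -m jog '[30,0,0,-0.2,0, 30,0,0,-0.4,0, 30,0,0,-0.6,0, 30,0,0,-0.7,0, 30,0,0,-0.7,0, 30,0,0,-0.7,0, 30,0,0,-0.7,0, 30,0,0,-0.4,0, 30,0,0,0,0, 30,0,0,0,0]'
```

```text
clock: 40.17
position: [0.6708, 0.0621, 0.0591]
ee_rot: [3.109, 0.016, -0.263]
force: [-0.6, -0.2, -1.7]
width: 0.521
clock: 41.0
position: [0.7003, 0.0661, 0.2428]
ee_rot: [3.108, 0.017, -0.269]
force: [-0.1, -0.4, -2.8]
width: 0.515
```

```bash
python3 -m jog '[30,-0.12,-0.5,-0.1,0, 30,-0.18,-0.85,-0.1,0, 30,-0.18,-0.85,-0.1,0, 30,-0.18,-0.85,-0.1,0, 30,-0.18,-0.85,0,0, 30,-0.18,-0.85,0,0, 30,-0.18,-0.85,0,0, 30,-0.12,-0.5,0,0, 30,0,0,0,0, 30,0,0,0,0]'
```

```text
clock: 41.83
position: [0.6402, 0.3139, 0.2453]
ee_rot: [3.094, 0.006, -0.3]
force: [1.4, -0.9, -2.4]
width: 0.521
```

```bash
python3 -m jog '[30,0.18,-0.1,0.2,0, 30,0.18,-0.1,0.5,0, 30,0,-0.05,0.7,0, 30,0,0,0.7,0, 30,0,0,0.7,0, 30,0,0,0.5,0, 30,0,0,0.3,0, 30,0,0,0,0, 30,0,0,0,0]'
```

```text
clock: 42.58
position: [0.6309, 0.3032, 0.0835]
ee_rot: [3.082, -0.017, -0.305]
force: [0.1, -0.8, -0.9]
width: 0.519
```

```bash
python3 -m jog '[30,-0.11,-0.17,0,0, 30,-0.11,-0.15,0.1,0, 30,0,0,0.15,0, 30,0,0,0.12,0, 30,0,0,0.05,0, 30,0,0,0,0, 30,0,0,0,0]'
```

```text
clock: 43.17
position: [0.6212, 0.3163, 0.0698]
ee_rot: [3.086, -0.021, -0.297]
force: [-0.8, 0.2, -1.5]
width: 0.517
```

```bash
python3 -m jog '[30,-0.04,0,0.1,0, 30,0,0,0.06,0, 30,0,0,0.03,0, 30,0,0,0,0, 30,0,0,0,0]'
```

```text
clock: 43.58
position: [0.6184, 0.3159, 0.0626]
ee_rot: [3.086, -0.021, -0.295]
force: [1.2, -0.9, -0.7]
width: 0.519
```

```bash
python3 -m jog '[50,0,0,0.02,0, 56,0,0,0,0, 64,0,0,0,0, 72,0,0,0,0, 72,0,0,0,0]';  python3 -m jog '[72,0,0,-0.2,0, 72,0,0,-0.5,0, 72,0,0,-0.7,0, 72,0,0,-0.7,0, 72,0,0,-0.7,0, 72,0,0,-0.7,0, 72,0,0,-0.5,0, 72,0,0,0,0, 72,0,0,0,0]'; python3 -c "
from h import *
save('scene','fin',(150,100,450,320),2.66)"
```

```text
clock: 44.0
position: [0.6189, 0.3159, 0.0625]
ee_rot: [3.087, -0.022, -0.293]
force: [0.7, 0.4, -0.2]
width: 0.761
clock: 44.75
position: [0.6501, 0.3224, 0.2311]
ee_rot: [3.087, -0.021, -0.294]
force: [0.2, 0.2, -0.6]
width: 0.783
```

View pics/fin.png

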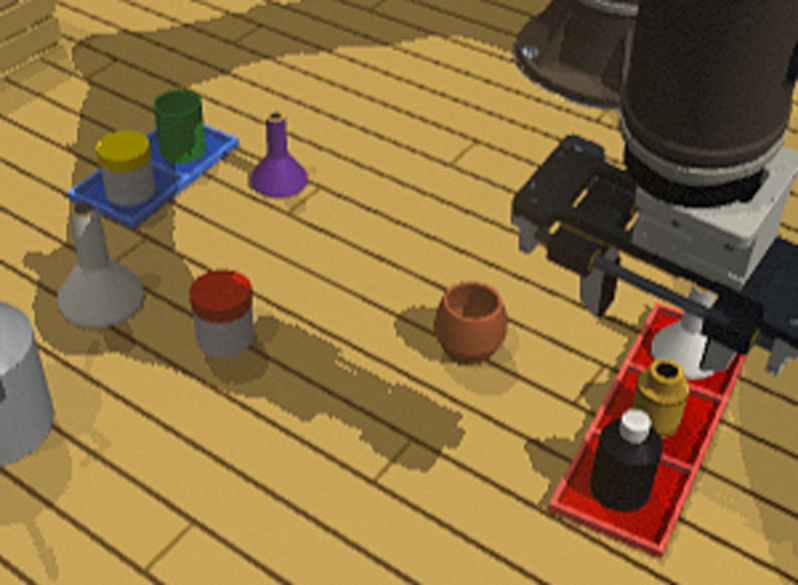

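All three stand in the red tray and the red-lidded tin and pot are unmoved. I'll move the arm aside for one clear check from above.

```bash
python3 -m jog '[72,0,0.5,-0.3,0, 72,0,0.8,-0.2,0, 72,0,0.8,-0.2,0, 72,0,0.8,0,0, 72,0,0.8,0,0, 72,0,0.8,0,0, 72,0,0.8,0,0, 72,0,0.5,0,0, 72,0,0,0,0]'; python3 -c "
from h import *
im=cv2.cvtColor(get_image('top'),cv2.COLOR_RGB2BGR); a=im[155:290,105:190]; b=im[175:275,355:425]
s=get_image('scene'); s=cv2.cvtColor(s,cv2.COLOR_RGB2BGR)[190:325,340:450]
f=lambda q:cv2.resize(q,(int(q.shape[1]*560/q.shape[0]),560),interpolation=cv2.INTER_CUBIC)
o=np.hstack([f(a),f(b)]); o=np.hstack([o,cv2.resize(f(s),None,fx=1,fy=1)]); k=800/o.shape[1]; cv2.imwrite('pics/last.png',cv2.resize(o,None,fx=k,fy=k))"
```

```text
clock: 45.55
position: [0.647, 0.0787, 0.2609]
ee_rot: [3.079, -0.013, -0.319]
force: [0.3, -1.4, 0.6]
width: 0.779
```

View pics/last.png

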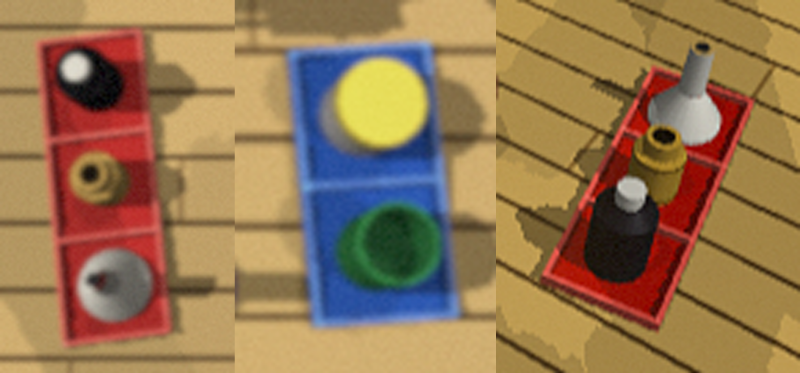

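From above, each compartment holds one upright item standing clear of the walls. Handing in.

```bash
python3 -c "
from cell import *
print(sign_off())"
```

```text
the job is handed in; nothing more can be done
None
```

Both kits are set out and handed in at about 46 s. I finished the milking kit first: the green cup is in the near blue compartment and the yellow-lidded tin in the far one. I then filled the red tray with the small white funnel (near), the brass coupling (middle) and the oil bottle (far).

The last pictures, from above and from the side, show one upright item per compartment, clear of the walls. The pot, the red-lidded tin and the larger and purple funnels stand where they were, and the gripper is empty and clear.

- **Tool tilt:** the tool's lean crept up to about 11° over the sideways moves. It leant in the plane of the finger pads, so the items turned only about 1–2° between pick and place and settled flat on release.
- **Forces:** every reading printed after a move stayed below about 3 N.
- **Camera agreement:** the two cameras differed by up to 5 mm on positions, well within the compartments' slack.

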